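Tighten a lock nut deep in a bearing housing

ROBOT

A 7-joint arm with a two-finger parallel gripper is mounted at the origin on a cart in front of the work surface, level with it; the furniture and walls round the work are solid. World frame = base frame: x ahead of the robot, y to its left, z up, the work surface at z = 0. Lengths are in m, angles in rad, forces in N, time in s.
With the tool pointing down it reaches from about 0.4 to 0.85 m from the base axis. Payload 4.4 kg.
Tool frame: the origin (TCP) lies at the very end of the fingers, on their centre line; the grasp point (between the pads) lies 19 mm behind it; z points along the fingers, y is the direction in which the jaws open and shut (so a half turn about z gives the same grasp; the last joint's range is limited). The gripper opens to 94 mm and grips with 3 to 60 N. Pads are 16 mm wide; open, the fingers measure 119 mm over their backs; the gripper's body (75 mm by 177 mm) begins 78 mm behind the grasp point.
Start: joints at [1.218, 0.628, 0.038, 1.517, -0.027, 0.996, -0.02], TCP at [0.184, -0.623, 0.205] pointing down, gripper open.
Joint ranges: [-3.06, 3.06], [-0.37, 2.12], [-1.25, 1.32], [0.18, 2.47], [-1.1, 4.24], [0.23, 1.98], [-2.94, 2.94]. Speed limits (rad/s): [2.57, 2.57, 3.14, 3.14, 3.14, 3.14, 3.14].

INTERFACE

Orientations are given as a 3x3 rotation matrix whose columns are the frame's x, y, z axes.
In Python, from plant import robot gives the robot as it stands.
- The arm moves only by the shell command python3 -m inch 'ROWS' [OPENING] [FORCE]. ROWS is JSON, a list of rows, each an object of numbers: "dx", "dy", "dz": the shift along the tool's x, y, z in units of 25 mm (1.0 is 25 mm); "wx", "wy", "wz": the turn, a rotation vector about the tool's x, y, z in units of 10 degrees (1.0 is 10 degrees). In form: [{"dx": .., "dy": .., "dz": .., "wx": .., "wy": .., "wz": ..}, ...]. A call has 1 to 20 rows; each row shifts and turns the commanded pose from where the row before left it, along the tool's axes as they then stand; what a row does not reach is not made up. A row lasts 1/8 s, in which the tool goes at most 62.5 mm and 10.7 degrees, less where a joint would pass 70% of its speed; a pose out of reach is approached as far as the arm can. A call is refused whole if a number of a shift passes 1 or a number of a turn 1, either way. A call with a gripper value outside its range is refused whole. OPENING is the closure, from 0 (fully open) to 1 (shut), set as the call begins (- or left out, the last holds). The fingers move at their own pace and stop on an object; FORCE is the grip in N (left out, the last holds). Time passes only in rows, so rows that do not move let the fingers close. It gives the time, the measured TCP pose, the force and the opening at its end, in the units of the state.
- robot.get_obs(): the state, without advancing time (a new reading comes with each control period).
- robot.get_image(name): name is "scene" or "top" or "wrist"; returns a dict with "img" (480x640x3 uint8, red, green, blue), "fx", "fy", "cx", "cy" (pixels), "distortion" ([k1, k2, p1, p2, k3] as OpenCV has them; the pictures are not rectified), "R" (3x3) and "t" (3): a world point X has camera coordinates R X + t. Camera axes: x right, y down, z forward; pixel columns grow to the right and rows downward; lengths in m; the calibration is good to about 2 mm. A picture is of the moment at which its call begins. There is no depth.
- robot.finish_job(): hands the job in, once; it reports no verdict.
The state is a dict: "clock": time; "joint_positions": joint angles; "dq": joint speeds; "joint_efforts": joint torques, N m; "position": TCP position; "tcp_rot": TCP orientation; "wrist_force": force on the tool from outside, world axes, zero at the start; "ft_torque": the same for the moment, N m; "finger_gap": opening from 0.0 (shut) to 1.0 (fully open).
Only numpy, scipy, OpenCV 4.12 (cv2) and the standard library are available. Lean on these libraries where they do the work, as an engineer would, in place of code of your own. Each camera call takes 0.05 s, during which the arm holds its last target. There are 200 camera calls.

TASK

Tighten the lock nut at the bottom of the green housing: push the cross bar of the socket extension that already stands on it clockwise, seen from above, until the nut comes up firmly against its stop. Then lift the extension straight out, stand it upright in the blue tool tray and let go, and swing the black dust cover fully shut over the bore. Do not let the extension fall over, and leave the other things on the bench where they are.

Things in the scene. Friction and masses are not known exactly. Their poses are not given: they have to be found in the camera images.
- housing: Round green bearing housing fixed to the bench: flange 124 mm across, body 100 mm across, 90 mm high, vertical bore 54 mm across and about 75 mm deep in its middle. Origin: centre of its underside, on the bore's axis; z up. The dust cover's pivot lies 41 mm from the bore's axis along the housing's own +x, on the rim.
- lock_nut (a joint): Turn of the steel hexagon nut (36 mm across flats) at the bottom of the bore, rad; grows as it turns clockwise seen from above. The stop (fully tight) is at 2.6; it starts near 1.0. It turns stiffly (0.3 N m, about 5 N at 65 mm out on the bar) and stays where it is left.
- extension: Loose T-handled steel socket extension, 0.35 to 0.7 kg, 179 mm tall. Origin: centre of the socket's lower face; z up the shank, x along the cross bar. Socket 50 mm across, 30 mm tall; brass collar 50 mm across, 55 to 70 mm up; shank 20 mm across. It starts upright in the bore, lower face 15 mm above the bench, over the nut with about 6 degrees of play; only its weight holds it; lift it straight up.
- hub (a point): Centre of the extension's hub block, 165 mm above the socket's lower face, on the shank's axis, so 180 mm above the bench at the start; x along the cross bar. The block is 28 mm along the bar, 26 mm across it and 28 mm tall; grip it from above across the 26 mm.
- bar_end (a point): Point on the cross bar's middle line, 5 mm short of one end (85 mm from the hub's centre). The bar is 14 mm thick and 180 mm long, level, through the hub, alike at both ends, with rubber rings 18 mm across at the ends. Its underside is 173 mm above the bench at the start, 83 mm above the housing's rim.
- cover (a joint): Swing of the black dust cover about its upright pivot on the rim, rad. 0 is fully shut, over the bore, against a stop; it starts open between 1.8 and 2.2 and shuts counter-clockwise seen from above. It moves easily (0.05 N m) and stays where it is left. It cannot shut while the extension is in the bore.
- cover_post (a point): Point on the axis of the yellow upright post on the middle of the dust cover, 11 mm below its top. The post is 14 mm across, from 97 to 122 mm above the bench, 41 mm from the pivot; the extension's lower face must be raised above it to pass over. The cover is a disc 66 mm across lying just above the rim, from 91 to 97 mm above the bench.
- cover_pivot (a point): The dust cover's upright pivot axis, at the cover's top face, 97 mm above the bench; a screw head stands 4 mm above it.
- tray: Blue square tool tray fixed to the bench, 115 x 115 mm, rim 20 mm high, walls 4 mm, rubber floor 4 mm above the bench. Origin: centre of its underside; z up.
- glue_bottle: Bystander: white dropper bottle with a red tip, on the bench; origin at the centre of its underside. To be left alone.
- spray_can: Bystander: green aerosol can, on the bench; origin at the centre of its underside. To be left alone.
- tape_roll: Bystander: roll of brown tape, on the bench; origin at the centre of its underside. To be left alone.
- screwdriver_red: Bystander: red screwdriver, on the bench; origin at the centre of its underside. To be left alone.

How it is judged:
By the outcome, as a careful person would: the job done as asked, in the order asked, and still so for the second after the job is handed in, with the robot touching nothing.
It also fails if it takes over 69 s, if anything falls off the work surface, if the arm or the gripper's body presses on something with over 40 N, if the wrist force passes 120 N, or if a joint passes its speed limit or range.

## Working session

There is one attempt and no reset: what is moved stays moved. The work goes in short steps, Python scripts to look and compute and a shell command to move; the robot and the scene stay as the last step left them, time stands still between calls to the robot, and variables do not carry over. Pictures are saved under pics/ and viewed, about 8 in all and at most 12, crops included, and the job is handed in when it is done.

```bash
ls; mkdir -p pics
python3 - <<'E'
from plant import robot
import cv2,numpy as np
o=robot.get_obs()
print({k:np.round(v,3).tolist() for k,v in o.items()})
ims=[]
for n in("scene","top"):
    d=robot.get_image(n); cv2.imwrite(f"pics/{n}0.png",d["img"][:,:,::-1]); np.savez(f"pics/{n}0.npz",**d)
    print(n,d["fx"],d["fy"],d["cx"],d["cy"],d["distortion"],np.round(d["R"],3).tolist(),np.round(d["t"],3))
E
```

```text
pics
{'clock': 0.0, 'joint_positions': [1.218, 0.629, 0.038, 1.518, -0.027, 0.996, -0.02], 'dq': [-0.001, -0.001, -0.002, 0.001, 0.0, -0.001, 0.001], 'joint_efforts': [-0.0, -54.971, 1.144, -18.662, -0.052, 0.024, 0.0], 'position': [0.184, -0.623, 0.205], 'tcp_rot': [[0.959, 0.283, -0.001], [0.283, -0.959, 0.002], [0.0, -0.002, -1.0]], 'wrist_force': [-0.621, -0.198, -0.23], 'ft_torque': [0.035, -0.025, 0.024], 'finger_gap': 0.997}
scene 469.5673483383563 469.5673483383563 314.30611654326873 236.2227784391988 [-0.07007352  0.          0.          0.          0.        ] [[-0.781, -0.625, 0.016], [-0.269, 0.313, -0.911], [0.564, -0.716, -0.412]] [0.388 0.239 0.688]
top 523.45138796365 523.45138796365 319.7530984747902 243.01672557309675 [0.02454324 0.         0.         0.         0.        ] [[0.023, -1.0, -0.002], [-0.995, -0.023, -0.095], [0.095, 0.005, -0.995]] [-0.     0.481  1.448]
```

View pics/scene0.png

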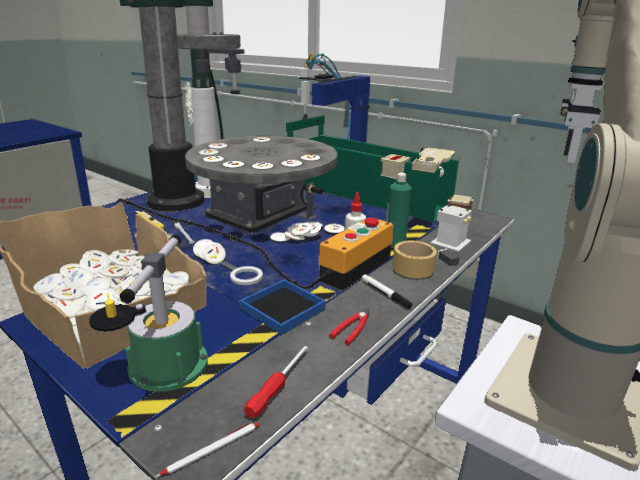

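View pics/top0.png

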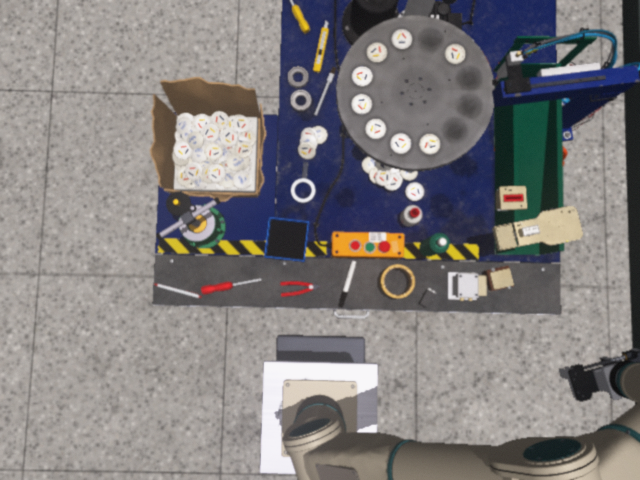

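```bash
cat > h.py <<'E'
import numpy as np,cv2
def load(f):
    d=np.load(f); return {k:d[k] for k in d.files}
def ray(d,uv):
    K=np.array([[d["fx"],0,d["cx"]],[0,d["fy"],d["cy"]],[0,0,1]],float)
    p=cv2.undistortPoints(np.array([[uv]],float),K,d["distortion"])[0,0]
    return -d["R"].T@d["t"], d["R"].T@np.array([p[0],p[1],1])
def onz(d,uv,z):
    c,r=ray(d,uv); return c+r*(z-c[2])/r[2]
def tri(d1,u1,d2,u2):
    (c1,r1),(c2,r2)=ray(d1,u1),ray(d2,u2)
    s=np.linalg.lstsq(np.c_[r1,-r2],c2-c1,rcond=None)[0]
    a,b=c1+s[0]*r1,c2+s[1]*r2
    return (a+b)/2,np.linalg.norm(a-b)
def proj(d,X):
    K=np.array([[d["fx"],0,d["cx"]],[0,d["fy"],d["cy"]],[0,0,1]],float)
    return cv2.projectPoints(np.array([X],float),cv2.Rodrigues(d["R"])[0],d["t"],K,d["distortion"])[0].ravel()
E
python3 - <<'E'
import cv2,numpy as np
a=cv2.imread("pics/top0.png")[180:280,150:320]; b=cv2.imread("pics/scene0.png")[220:400,80:340]
a=cv2.resize(a,None,fx=4,fy=4,interpolation=cv2.INTER_CUBIC)[:, :680]
b=cv2.resize(b,None,fx=3,fy=3,interpolation=cv2.INTER_CUBIC)
cv2.imwrite("pics/ca.png",a);cv2.imwrite("pics/cb.png",b)
E
```

```text
(no output)
```

View pics/ca.png

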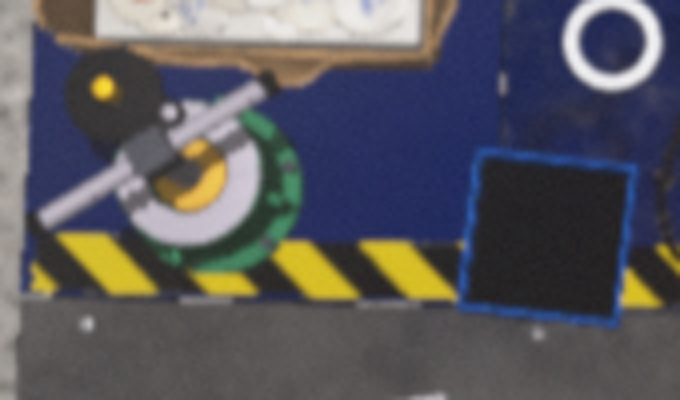

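View pics/cb.png

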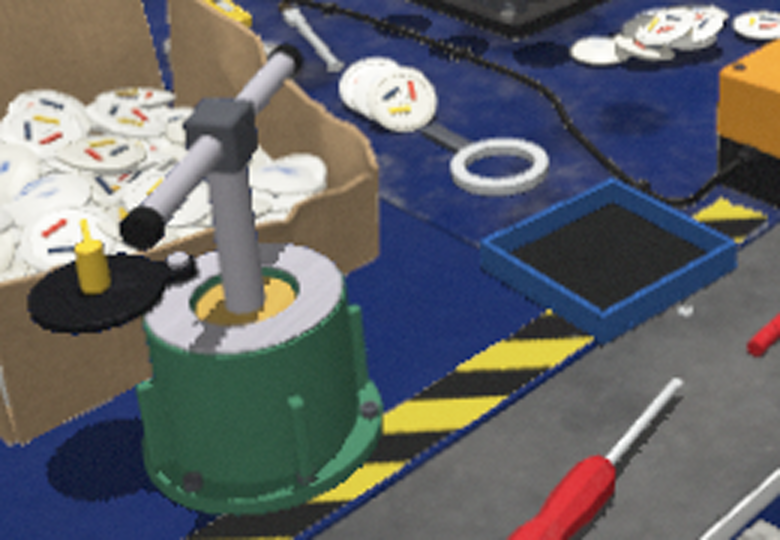

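The top crop shows the hub at about (150,152), bar ends (268,83) and (38,222), post (103,87), pivot (172,112) and tray corners (478,150),(636,168),(615,323),(460,308). The scene crop shows the same features, so I can triangulate.

Run:
```python
from h import *
T=load("pics/top0.npz");S=load("pics/scene0.npz")
t=lambda u,v:((u+.5)/4-.5+150,(v+.5)/4-.5+180)
s=lambda u,v:((u+.5)/3-.5+80,(v+.5)/3-.5+220)
for n,a,b in [("hub",(150,152),(221,133)),("endA",(268,83),(287,57)),("endB",(38,222),(143,228)),("posttop",(103,87),(90,244)),("pivot",(172,112),(180,262)),("bore",(190,177),(245,302)),
 ("t1",(478,150),(615,183)),("t2",(636,168),(735,252)),("t3",(615,323),(602,318)),("t4",(460,308),(484,245))]:
    X,e=tri(T,t(*a),S,s(*b)); print(n,X.round(4),round(e,4))
for n,a,z in [("hub",(150,152),.187),("endA",(268,83),.18),("endB",(38,222),.18),("post",(103,87),.12),("pivot",(172,112),.1),("bore",(188,177),.09),("t1",(478,150),.02),("t3",(615,323),.02)]:
    print(n,onz(T,t(*a),z).round(4))
d=T["img"];R=d[:,:,0].astype(int)
# base check
print(proj(T,[0,0,0]))
```

```text
hub [0.5216 0.3434 0.183 ] 0.0032
endA [0.5672 0.2714 0.1838] 0.0023
endB [0.4763 0.4123 0.1805] 0.0023
posttop [0.5727 0.3923 0.1234] 0.0019
pivot [0.5612 0.3527 0.0985] 0.0013
bore [0.5198 0.3425 0.087 ] 0.001
t1 [0.5137 0.1275 0.0727] 0.0752
t2 [ 0.5092  0.0212 -0.025 ] 0.0898
t3 [ 0.465   0.0828 -0.0394] 0.0777
t4 [0.4626 0.1851 0.0658] 0.0721
hub [0.522  0.3436 0.187 ]
endA [0.5687 0.2731 0.18  ]
endB [0.4771 0.4134 0.18  ]
post [0.5738 0.3941 0.12  ]
pivot [0.5614 0.3529 0.1   ]
bore [0.5191 0.3427 0.09  ]
t1 [0.5519 0.1557 0.02  ]
t3 [0.4316 0.0556 0.02  ]
[319.65671893 417.5036344 ]
```

```bash
python3 -m inch '[{"dz":-1},{"dz":-1},{"dz":-1},{"dz":-1},{"dz":-1},{"dz":-1},{"dz":-1},{"dx":1,"dz":-1,"wz":-0.22},{"dx":1,"wz":-0.22},{"dx":1,"wz":-0.22},{"dx":1,"wz":-0.22},{"dx":1,"wz":-0.22},{"dx":1,"wz":-0.22},{"dx":1,"wz":-0.22},{"dx":1,"wz":-0.22},{"dx":1,"wz":-0.22},{"dx":1,"wz":-0.22},{"dx":1,"wz":-0.22},{"dx":1,"wz":-0.22},{"dx":1,"wz":-0.22}]' 0.3 20
```

```text
schema error: expected keys dx, dy, dz, wx, wy, wz
```

```bash
python3 -m inch '[{"dx":1,"wz":-0.22},{"dx":1,"wz":-0.22},{"dx":1,"wz":-0.22},{"dx":1,"wz":-0.22},{"dx":1,"wz":-0.22},{"dx":1,"wz":-0.22},{"dx":1,"wz":-0.22},{"dx":1,"wz":-0.22},{"dx":1,"wz":-0.22},{"dx":1,"wz":-0.22},{"dx":1,"wz":-0.22},{"dx":1,"wz":-0.22},{"dx":1,"wz":-0.22},{"dx":1,"wz":-0.22},{"dx":1,"wz":-0.22},{"dx":1,"wz":-0.22},{"dx":1,"wz":-0.22},{"dx":1,"wz":-0.22}]'
```

```text
schema error: expected keys dx, dy, dz, wx, wy, wz
```

```bash
python3 -m inch '[{"dx":0,"dy":0,"dz":-1,"wx":0,"wy":0,"wz":0},{"dx":0,"dy":0,"dz":-1,"wx":0,"wy":0,"wz":0},{"dx":0,"dy":0,"dz":-1,"wx":0,"wy":0,"wz":0},{"dx":0,"dy":0,"dz":-1,"wx":0,"wy":0,"wz":0},{"dx":0,"dy":0,"dz":-1,"wx":0,"wy":0,"wz":0},{"dx":0,"dy":0,"dz":-1,"wx":0,"wy":0,"wz":0},{"dx":0,"dy":0,"dz":-1,"wx":0,"wy":0,"wz":0},{"dx":1,"dy":0,"dz":-1,"wx":0,"wy":0,"wz":-0.22},{"dx":1,"dy":0,"dz":0,"wx":0,"wy":0,"wz":-0.22},{"dx":1,"dy":0,"dz":0,"wx":0,"wy":0,"wz":-0.22},{"dx":1,"dy":0,"dz":0,"wx":0,"wy":0,"wz":-0.22},{"dx":1,"dy":0,"dz":0,"wx":0,"wy":0,"wz":-0.22},{"dx":1,"dy":0,"dz":0,"wx":0,"wy":0,"wz":-0.22},{"dx":1,"dy":0,"dz":0,"wx":0,"wy":0,"wz":-0.22},{"dx":1,"dy":0,"dz":0,"wx":0,"wy":0,"wz":-0.22},{"dx":1,"dy":0,"dz":0,"wx":0,"wy":0,"wz":-0.22},{"dx":1,"dy":0,"dz":0,"wx":0,"wy":0,"wz":-0.22},{"dx":1,"dy":0,"dz":0,"wx":0,"wy":0,"wz":-0.22},{"dx":1,"dy":0,"dz":0,"wx":0,"wy":0,"wz":-0.22},{"dx":1,"dy":0,"dz":0,"wx":0,"wy":0,"wz":-0.22}]' 0.3 20
```

```text
clock: 2.6
position: [0.4647, -0.4633, 0.4055]
tcp_rot: [[0.705, 0.709, 0.0], [0.709, -0.705, -0.0], [-0.0, 0.0, -1.0]]
wrist_force: [1.1, -0.8, 0.1]
finger_gap: 0.7
```

```bash
python3 -m inch '[{"dx":1,"dy":0,"dz":0,"wx":0,"wy":0,"wz":-0.22},{"dx":1,"dy":0,"dz":0,"wx":0,"wy":0,"wz":-0.22},{"dx":1,"dy":0,"dz":0,"wx":0,"wy":0,"wz":-0.22},{"dx":1,"dy":0,"dz":0,"wx":0,"wy":0,"wz":-0.22},{"dx":1,"dy":0,"dz":0,"wx":0,"wy":0,"wz":-0.22},{"dx":1,"dy":0,"dz":0,"wx":0,"wy":0,"wz":-0.22},{"dx":1,"dy":0,"dz":0,"wx":0,"wy":0,"wz":-0.22},{"dx":1,"dy":0,"dz":0,"wx":0,"wy":0,"wz":-0.22},{"dx":1,"dy":0,"dz":0,"wx":0,"wy":0,"wz":-0.22},{"dx":1,"dy":0,"dz":0,"wx":0,"wy":0,"wz":-0.22},{"dx":1,"dy":0,"dz":0,"wx":0,"wy":0,"wz":-0.22},{"dx":1,"dy":0,"dz":0,"wx":0,"wy":0,"wz":-0.22},{"dx":1,"dy":0,"dz":0,"wx":0,"wy":0,"wz":-0.22},{"dx":1,"dy":0,"dz":0,"wx":0,"wy":0,"wz":-0.22},{"dx":1,"dy":0,"dz":0,"wx":0,"wy":0,"wz":-0.22},{"dx":1,"dy":0,"dz":0,"wx":0,"wy":0,"wz":-0.22},{"dx":1,"dy":0,"dz":0,"wx":0,"wy":0,"wz":-0.22},{"dx":1,"dy":0,"dz":0,"wx":0,"wy":0,"wz":-0.22},{"dx":1,"dy":0,"dz":0,"wx":0,"wy":0,"wz":-0.22},{"dx":1,"dy":0,"dz":0,"wx":0,"wy":0,"wz":-0.22}]'
python3 -m inch '[{"dx":1,"dy":0,"dz":0,"wx":0,"wy":0,"wz":-0.22},{"dx":1,"dy":0,"dz":0,"wx":0,"wy":0,"wz":-0.22},{"dx":1,"dy":0,"dz":0,"wx":0,"wy":0,"wz":-0.22},{"dx":1,"dy":0,"dz":0,"wx":0,"wy":0,"wz":-0.22},{"dx":1,"dy":0,"dz":0,"wx":0,"wy":0,"wz":-0.22},{"dx":1,"dy":0,"dz":0,"wx":0,"wy":0,"wz":-0.22},{"dx":1,"dy":0,"dz":0,"wx":0,"wy":0,"wz":-0.22},{"dx":1,"dy":0,"dz":0,"wx":0,"wy":0,"wz":-0.22},{"dx":1,"dy":0,"dz":0,"wx":0,"wy":0,"wz":-0.22},{"dx":1,"dy":0,"dz":0,"wx":0,"wy":0,"wz":-0.22},{"dx":0,"dy":0,"dz":0,"wx":0,"wy":0,"wz":0},{"dx":0,"dy":0,"dz":0,"wx":0,"wy":0,"wz":0}]'
python3 - <<'E'
from plant import robot
import numpy as np,cv2
d=robot.get_image("wrist");cv2.imwrite("pics/w1.png",d["img"][:,:,::-1]);np.savez("pics/w1.npz",**d)
print(-d["R"].T@d["t"],d["R"][2])
E
```

```text
clock: 5.1
position: [0.6625, -0.0174, 0.4055]
tcp_rot: [[0.014, 1.0, 0.0], [1.0, -0.014, 0.0], [0.0, 0.0, -1.0]]
wrist_force: [0.1, -0.4, -1.2]
finger_gap: 0.7
clock: 6.6
position: [0.6243, 0.2254, 0.4055]
tcp_rot: [[-0.358, 0.934, 0.001], [0.934, 0.358, -0.001], [-0.001, 0.0, -1.0]]
wrist_force: [0.2, 0.7, -0.2]
finger_gap: 0.699
[0.59694118 0.30037517 0.5834841 ] [ 0.09808522 -0.25370641 -0.96229535]
```

View pics/w1.png

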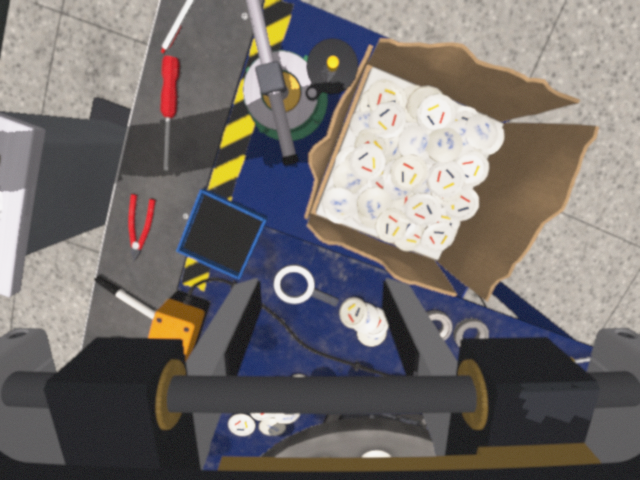

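The wrist view shows the hub at (270,76), end A at (290,157), post at (333,62), pivot at (311,92) and the tray lower left. I'll triangulate these against the top view.

Run:
```python
from h import *
T=load("pics/top0.npz");S=load("pics/scene0.npz");W=load("pics/w1.npz")
t=lambda u,v:((u+.5)/4-.5+150,(v+.5)/4-.5+180)
s=lambda u,v:((u+.5)/3-.5+80,(v+.5)/3-.5+220)
for n,a,b in [("hubtop",(150,150),(270,75)),("endA",(268,83),(290,157)),("post",(103,87),(333,62)),("pivot",(172,112),(311,92))]:
    X,e=tri(T,t(*a),W,b); print(n,X.round(4),round(e,4))
for n,b,c in [("hubtop",(270,75),(222,107)),("endA",(290,157),(287,57)),("post",(333,62),(90,244)),("pivot",(311,92),(180,262))]:
    X,e=tri(W,b,S,s(*c)); print("WS",n,X.round(4),round(e,4))
# tray by blue rim mask in wrist and top
for n,d,(x0,y0,x1,y1) in [("top",T,(255,205,320,270)),("wrist",W,(170,180,275,285))]:
    h=cv2.cvtColor(d["img"],cv2.COLOR_RGB2HSV)[y0:y1,x0:x1]
    m=((h[...,2]<60)).astype(np.uint8)
    k,l,st,c=cv2.connectedComponentsWithStats(m); i=1+st[1:,4].argmax()
    cs,_=cv2.findContours((l==i).astype(np.uint8),0,2)
    r=cv2.minAreaRect(max(cs,key=cv2.contourArea)); p=(r[0][0]+x0,r[0][1]+y0)
    cor=[onz(d,q+[x0,y0],.004)[:2].round(3).tolist() for q in cv2.boxPoints(r)]
    print(n,p,r[1],onz(d,p,.004).round(4),cor)
for p in [(209,192),(267,216),(237,278),(180,236)]: print(onz(W,p,.02).round(3))
for uv in [(310,215),(313,150),(370,60)]: print("box@.1,.15",onz(W,uv,.1).round(3),onz(W,uv,.15).round(3))
```

```text
hubtop [0.5234 0.3452 0.1841] 0.0016
endA [0.5698 0.2743 0.1738] 0.0002
post [0.5759 0.3965 0.109 ] 0.0013
pivot [0.5624 0.3553 0.0923] 0.0011
WS hubtop [0.5233 0.3419 0.1948] 0.0066
WS endA [0.569  0.2723 0.1827] 0.0058
WS post [0.5758 0.3918 0.1216] 0.0036
WS pivot [0.5617 0.3537 0.0984] 0.0033
top (286.4085388183594, 238.82317352294922) (35.448524475097656, 35.11722946166992) [0.493  0.1061 0.004 ] [[0.447, 0.16], [0.548, 0.153], [0.539, 0.052], [0.439, 0.06]]
wrist (221.39175415039062, 233.61855697631836) (61.52997589111328, 55.640968322753906) [0.493  0.1046 0.004 ] [[0.436, 0.059], [0.449, 0.156], [0.548, 0.149], [0.54, 0.05]]
[0.458 0.168 0.02 ]
[0.556 0.164 0.02 ]
[0.543 0.045 0.02 ]
[0.433 0.082 0.02 ]
box@.1,.15 [0.617 0.206 0.1  ] [0.615 0.216 0.15 ]
box@.1,.15 [0.59  0.289 0.1  ] [0.591 0.29  0.15 ]
box@.1,.15 [0.618 0.417 0.1  ] [0.616 0.405 0.15 ]
```

```bash
python3 -m inch '[{"dx":0.878,"dy":-0.41,"dz":0,"wx":0,"wy":0,"wz":0},{"dx":0.878,"dy":-0.41,"dz":0,"wx":0,"wy":0,"wz":0},{"dx":0.878,"dy":-0.41,"dz":0,"wx":0,"wy":0,"wz":0},{"dx":0.878,"dy":-0.41,"dz":0,"wx":0,"wy":0,"wz":0},{"dx":0,"dy":0,"dz":1,"wx":0,"wy":0,"wz":-0.6},{"dx":0,"dy":0,"dz":1,"wx":0,"wy":0,"wz":-0.6},{"dx":0,"dy":0,"dz":1,"wx":0,"wy":0,"wz":0},{"dx":0,"dy":0,"dz":1,"wx":0,"wy":0,"wz":0},{"dx":0,"dy":0,"dz":1,"wx":0,"wy":0,"wz":0},{"dx":0,"dy":0,"dz":1,"wx":0,"wy":0,"wz":0},{"dx":0,"dy":0,"dz":1,"wx":0,"wy":0,"wz":0},{"dx":0,"dy":0,"dz":0,"wx":0,"wy":0,"wz":0},{"dx":0,"dy":0,"dz":0,"wx":0,"wy":0,"wz":0}]' 0.65
python3 - <<'E'
from plant import robot
import numpy as np,cv2
d=robot.get_image("wrist");cv2.imwrite("pics/w2.png",d["img"][:,:,::-1]);np.savez("pics/w2.npz",**d)
s=robot.get_image("scene")["img"][150:400,60:360,::-1]
cv2.imwrite("pics/w2b.png",np.hstack([cv2.resize(d["img"][:,:,::-1],(440,330)),cv2.resize(s,(350,330))]))
E
```

```text
clock: 8.28
position: [0.554, 0.2948, 0.2317]
tcp_rot: [[-0.546, 0.838, 0.001], [0.838, 0.546, 0.001], [0.0, 0.002, -1.0]]
wrist_force: [0.5, -0.5, -0.1]
finger_gap: 0.348
```

View pics/w2b.png

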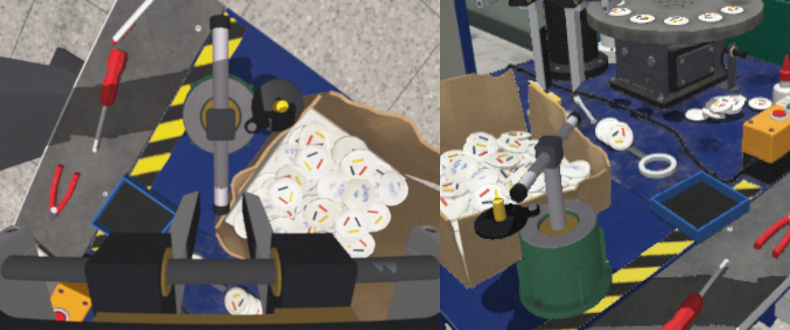

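```bash
python3 -m inch '[{"dx":0,"dy":0,"dz":1,"wx":0,"wy":0,"wz":0},{"dx":0,"dy":0,"dz":1,"wx":0,"wy":0,"wz":0},{"dx":0,"dy":0,"dz":0.6,"wx":0,"wy":0,"wz":0},{"dx":0,"dy":0,"dz":0,"wx":0,"wy":0,"wz":0},{"dx":0,"dy":0,"dz":0,"wx":0,"wy":0,"wz":0}]'
python3 -m inch '[{"dx":0,"dy":0,"dz":0,"wx":0,"wy":0,"wz":0},{"dx":0,"dy":0,"dz":0,"wx":0,"wy":0,"wz":0},{"dx":0,"dy":-0.21,"dz":0,"wx":0,"wy":0,"wz":0.5},{"dx":0,"dy":-0.21,"dz":0,"wx":0,"wy":0,"wz":0.5},{"dx":0,"dy":-0.21,"dz":0,"wx":0,"wy":0,"wz":0.5},{"dx":0,"dy":-0.21,"dz":0,"wx":0,"wy":0,"wz":0.5},{"dx":0,"dy":-0.21,"dz":0,"wx":0,"wy":0,"wz":0.5},{"dx":0,"dy":-0.21,"dz":0,"wx":0,"wy":0,"wz":0.5},{"dx":0,"dy":0,"dz":0,"wx":0,"wy":0,"wz":0}]' 0.8 10
```

```text
clock: 9.0
position: [0.5547, 0.2943, 0.1665]
tcp_rot: [[-0.545, 0.838, 0.001], [0.838, 0.545, 0.001], [0.0, 0.002, -1.0]]
wrist_force: [-0.4, -0.1, 0.4]
finger_gap: 0.353
clock: 10.12
position: [0.529, 0.2848, 0.1666]
tcp_rot: [[-0.052, 0.999, 0.008], [0.999, 0.052, 0.005], [0.004, 0.009, -1.0]]
wrist_force: [7.4, 2.9, -4.8]
finger_gap: 0.202
```

```bash
python3 -m inch '[{"dx":0,"dy":-0.21,"dz":0,"wx":0,"wy":0,"wz":0.5},{"dx":0,"dy":-0.21,"dz":0,"wx":0,"wy":0,"wz":0.5},{"dx":0,"dy":-0.21,"dz":0,"wx":0,"wy":0,"wz":0.5},{"dx":0,"dy":-0.21,"dz":0,"wx":0,"wy":0,"wz":0.5},{"dx":0,"dy":-0.21,"dz":0,"wx":0,"wy":0,"wz":0.5},{"dx":0,"dy":-0.21,"dz":0,"wx":0,"wy":0,"wz":0.5},{"dx":0,"dy":-0.21,"dz":0,"wx":0,"wy":0,"wz":0.5},{"dx":0,"dy":-0.21,"dz":0,"wx":0,"wy":0,"wz":0.5},{"dx":0,"dy":-0.21,"dz":0,"wx":0,"wy":0,"wz":0.5},{"dx":0,"dy":-0.21,"dz":0,"wx":0,"wy":0,"wz":0.5},{"dx":0,"dy":0,"dz":0,"wx":0,"wy":0,"wz":0}]'
python3 - <<'E'
from plant import robot
import numpy as np
for i in range(1):
  o=robot.get_obs(); print(o["wrist_force"].round(1),o["ft_torque"].round(2))
E
```

```text
clock: 11.5
position: [0.481, 0.2994, 0.1662]
tcp_rot: [[0.732, 0.681, 0.007], [0.681, -0.732, 0.001], [0.006, 0.004, -1.0]]
wrist_force: [7.8, -1.4, -3.8]
finger_gap: 0.196
[ 7.8 -1.4 -3.8] [-0.22 -1.7   0.05]
```

```bash
python3 -m inch '[{"dx":0,"dy":-0.21,"dz":0,"wx":0,"wy":0,"wz":0.5},{"dx":0,"dy":-0.21,"dz":0,"wx":0,"wy":0,"wz":0.5},{"dx":0,"dy":-0.1,"dz":0,"wx":0,"wy":0,"wz":0.25},{"dx":0,"dy":0,"dz":0,"wx":0,"wy":0,"wz":0}]'
python3 -m inch '[{"dx":0,"dy":-0.1,"dz":0,"wx":0,"wy":0,"wz":0.25},{"dx":0,"dy":-0.1,"dz":0,"wx":0,"wy":0,"wz":0.25},{"dx":0,"dy":0,"dz":0,"wx":0,"wy":0,"wz":0}]'
```

```text
clock: 12.0
position: [0.4729, 0.3083, 0.1661]
tcp_rot: [[0.862, 0.506, 0.007], [0.507, -0.862, -0.001], [0.006, 0.004, -1.0]]
wrist_force: [7.5, -4.0, -3.6]
finger_gap: 0.202
clock: 12.38
position: [0.4705, 0.3122, 0.166]
tcp_rot: [[0.903, 0.429, 0.007], [0.429, -0.903, -0.001], [0.005, 0.004, -1.0]]
wrist_force: [7.7, -3.7, -2.8]
finger_gap: 0.199
```

```bash
python3 -m inch '[{"dx":0,"dy":-0.1,"dz":0,"wx":0,"wy":0,"wz":0.25},{"dx":0,"dy":-0.1,"dz":0,"wx":0,"wy":0,"wz":0.25},{"dx":0,"dy":0,"dz":0,"wx":0,"wy":0,"wz":0}]'
python3 -m inch '[{"dx":0,"dy":-0.1,"dz":0,"wx":0,"wy":0,"wz":0.25},{"dx":0,"dy":0,"dz":0,"wx":0,"wy":0,"wz":0}]'
```

```text
clock: 12.75
position: [0.4683, 0.3164, 0.166]
tcp_rot: [[0.937, 0.349, 0.006], [0.349, -0.937, -0.002], [0.005, 0.004, -1.0]]
wrist_force: [7.8, -4.1, -3.4]
finger_gap: 0.198
clock: 13.0
position: [0.4673, 0.3185, 0.1659]
tcp_rot: [[0.952, 0.307, 0.006], [0.307, -0.952, -0.002], [0.005, 0.004, -1.0]]
wrist_force: [7.0, -5.0, -2.5]
finger_gap: 0.2
```

```bash
python3 -m inch '[{"dx":0,"dy":-0.1,"dz":0,"wx":0,"wy":0,"wz":0.2},{"dx":0,"dy":-0.1,"dz":0,"wx":0,"wy":0,"wz":0.2},{"dx":0,"dy":0,"dz":0,"wx":0,"wy":0,"wz":0}]'
python3 -m inch '[{"dx":0,"dy":-0.1,"dz":0,"wx":0,"wy":0,"wz":0.2},{"dx":0,"dy":0,"dz":0,"wx":0,"wy":0,"wz":0}]'
python3 - <<'E'
from plant import robot
import numpy as np,cv2
d=robot.get_image("wrist");t=robot.get_image("top")
np.savez("pics/t3.npz",**t)
cv2.imwrite("pics/w3.png",np.hstack([cv2.resize(d["img"][:,:,::-1],(440,330)),cv2.resize(t["img"][180:280,150:256,::-1],(350,330))]))
E
```

```text
clock: 13.38
position: [0.466, 0.3218, 0.1658]
tcp_rot: [[0.971, 0.24, 0.006], [0.24, -0.971, -0.004], [0.005, 0.005, -1.0]]
wrist_force: [6.7, -7.0, -2.0]
finger_gap: 0.199
clock: 13.62
position: [0.4662, 0.3225, 0.1659]
tcp_rot: [[0.979, 0.205, 0.006], [0.205, -0.979, -0.006], [0.005, 0.008, -1.0]]
wrist_force: [8.9, -10.4, -0.5]
finger_gap: 0.202
```

View pics/w3.png

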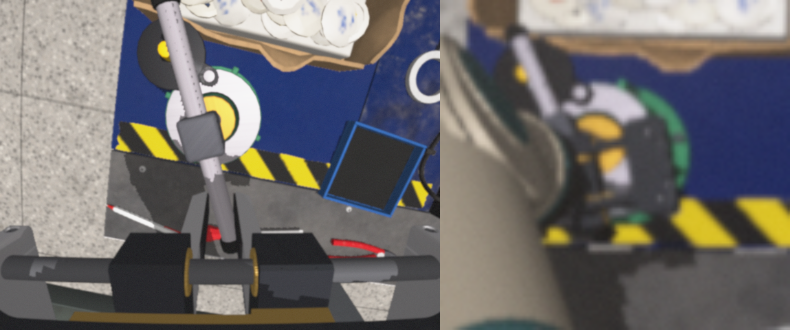

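The bar is now near 27° (turned about 96°), and the force is rising while the motion stalls, so the nut is at its stop. I'll firm it up.

```bash
python3 -m inch '[{"dx":0,"dy":-0.1,"dz":0,"wx":0,"wy":0,"wz":-0.3},{"dx":0,"dy":-0.1,"dz":0,"wx":0,"wy":0,"wz":-0.3},{"dx":0,"dy":0,"dz":0,"wx":0,"wy":0,"wz":0},{"dx":0,"dy":0,"dz":0,"wx":0,"wy":0,"wz":0}]'
python3 -m inch '[{"dx":0,"dy":-0.1,"dz":0,"wx":0,"wy":0,"wz":-0.3},{"dx":0,"dy":0,"dz":0,"wx":0,"wy":0,"wz":0},{"dx":0,"dy":0,"dz":0,"wx":0,"wy":0,"wz":0}]'
```

```text
clock: 14.22
position: [0.4651, 0.3239, 0.1659]
tcp_rot: [[0.952, 0.305, 0.005], [0.305, -0.952, -0.011], [0.001, 0.012, -1.0]]
wrist_force: [8.1, -17.3, 3.8]
finger_gap: 0.201
clock: 14.6
position: [0.4643, 0.3247, 0.1658]
tcp_rot: [[0.935, 0.353, 0.004], [0.353, -0.935, -0.013], [-0.001, 0.014, -1.0]]
wrist_force: [7.9, -18.4, 5.0]
finger_gap: 0.219
```

```bash
python3 -m inch '[{"dx":0,"dy":0.2,"dz":0,"wx":0,"wy":0,"wz":0},{"dx":0,"dy":0.1,"dz":0,"wx":0,"wy":0,"wz":0},{"dx":0,"dy":0,"dz":0,"wx":0,"wy":0,"wz":0},{"dx":0,"dy":0,"dz":-0.5,"wx":0,"wy":0,"wz":0},{"dx":0,"dy":0,"dz":-1,"wx":0,"wy":0,"wz":0},{"dx":0,"dy":0,"dz":-1,"wx":0,"wy":0,"wz":0},{"dx":0,"dy":0,"dz":-1,"wx":0,"wy":0,"wz":0},{"dx":0,"dy":0,"dz":-1,"wx":0,"wy":0,"wz":0},{"dx":0,"dy":0,"dz":0,"wx":0,"wy":0,"wz":0},{"dx":0,"dy":0,"dz":0,"wx":0,"wy":0,"wz":0}]' 0.55 20
python3 - <<'E'
from plant import robot
import numpy as np,cv2
d=robot.get_image("wrist");np.savez("pics/w4.npz",**d)
cv2.imwrite("pics/w4.png",d["img"][:,:,::-1])
s=robot.get_image("scene");np.savez("pics/s4.npz",**s)
E
```

```text
clock: 15.85
position: [0.4614, 0.3286, 0.2776]
tcp_rot: [[0.933, 0.36, -0.001], [0.36, -0.933, -0.0], [-0.001, -0.0, -1.0]]
wrist_force: [-0.0, 0.2, 0.6]
finger_gap: 0.45
```

View pics/w4.png

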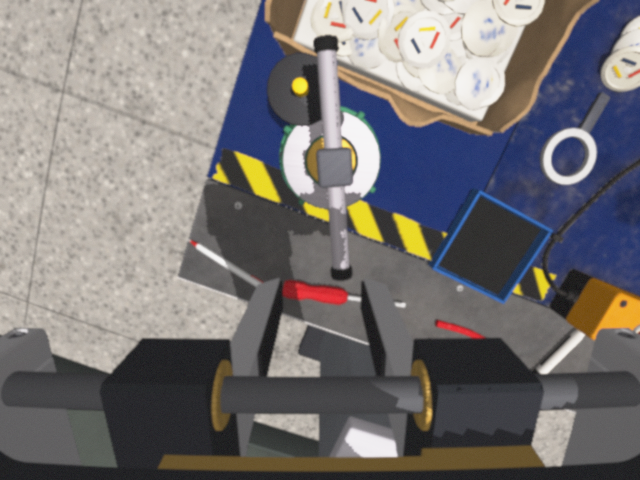

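The bar ends are at (325,43) and (342,273), the hub top at (336,165), and the cover is still open with its post at (300,86).

Run:
```python
from h import *
W=load("pics/w4.npz")
a,b,h=onz(W,(325,43),.18),onz(W,(342,273),.18),onz(W,(335.5,164),.194)
print(a.round(4),b.round(4),h.round(4),((a+b)/2).round(4),np.linalg.norm(a-b),np.degrees(np.arctan2(*(a-b)[1::-1])))
d=np.array([h[0],h[1]])-[.4614,.3286]; R=np.array([[.933,.36],[.36,-.933]])
print("dx,dy units",(R.T@d/.025).round(2), onz(W,(300,86),.122).round(3), onz(W,(330,158),.09).round(3))
```

```text
[0.6013 0.3805 0.18  ] [0.4467 0.3056 0.18  ] [0.5266 0.3436 0.194 ] [0.524 0.343 0.18 ] 0.1718149879382616 25.857317295765014
dx,dy units [2.65 0.38] [0.575 0.393 0.122] [0.526 0.345 0.09 ]
```

```bash
python3 -m inch '[{"dx":0.85,"dy":0.12,"dz":0,"wx":0,"wy":0,"wz":0},{"dx":0.85,"dy":0.12,"dz":0,"wx":0,"wy":0,"wz":0},{"dx":0.84,"dy":0.12,"dz":0,"wx":0,"wy":0,"wz":0},{"dx":0,"dy":0,"dz":0,"wx":0,"wy":0,"wz":-0.48},{"dx":0,"dy":0,"dz":1,"wx":0,"wy":0,"wz":0},{"dx":0,"dy":0,"dz":1,"wx":0,"wy":0,"wz":0},{"dx":0,"dy":0,"dz":1,"wx":0,"wy":0,"wz":0},{"dx":0,"dy":0,"dz":0.8,"wx":0,"wy":0,"wz":0},{"dx":0,"dy":0,"dz":0.78,"wx":0,"wy":0,"wz":0},{"dx":0,"dy":0,"dz":0,"wx":0,"wy":0,"wz":0},{"dx":0,"dy":0,"dz":0,"wx":0,"wy":0,"wz":0}]'
python3 -m inch '[{"dx":0,"dy":0,"dz":0,"wx":0,"wy":0,"wz":0},{"dx":0,"dy":0,"dz":0,"wx":0,"wy":0,"wz":0},{"dx":0,"dy":0,"dz":0,"wx":0,"wy":0,"wz":0},{"dx":0,"dy":0,"dz":0,"wx":0,"wy":0,"wz":0},{"dx":0,"dy":0,"dz":0,"wx":0,"wy":0,"wz":0},{"dx":0,"dy":0,"dz":0,"wx":0,"wy":0,"wz":0}]' 0.95 40
```

```text
clock: 17.32
position: [0.5247, 0.343, 0.1637]
tcp_rot: [[0.9, 0.436, 0.0], [0.436, -0.9, 0.0], [0.0, -0.0, -1.0]]
wrist_force: [0.7, -0.2, -0.1]
finger_gap: 0.45
clock: 18.08
position: [0.525, 0.3431, 0.1642]
tcp_rot: [[0.9, 0.436, 0.001], [0.436, -0.9, 0.001], [0.001, -0.0, -1.0]]
wrist_force: [0.5, 0.4, 4.7]
finger_gap: 0.277
```

```bash
python3 -m inch '[{"dx":0,"dy":0,"dz":-0.4,"wx":0,"wy":0,"wz":0},{"dx":0,"dy":0,"dz":-0.4,"wx":0,"wy":0,"wz":0},{"dx":0,"dy":0,"dz":-0.4,"wx":0,"wy":0,"wz":0},{"dx":0,"dy":0,"dz":-0.4,"wx":0,"wy":0,"wz":0}]'
python3 -m inch '[{"dx":0,"dy":0,"dz":-0.5,"wx":0,"wy":0,"wz":0},{"dx":0,"dy":0,"dz":-0.5,"wx":0,"wy":0,"wz":0},{"dx":0,"dy":0,"dz":-0.5,"wx":0,"wy":0,"wz":0},{"dx":0,"dy":0,"dz":-0.5,"wx":0,"wy":0,"wz":0},{"dx":0,"dy":0,"dz":-0.5,"wx":0,"wy":0,"wz":0},{"dx":0,"dy":0,"dz":-0.5,"wx":0,"wy":0,"wz":0},{"dx":0,"dy":0,"dz":-0.5,"wx":0,"wy":0,"wz":0},{"dx":0,"dy":0,"dz":-0.5,"wx":0,"wy":0,"wz":0},{"dx":0,"dy":0,"dz":0,"wx":0,"wy":0,"wz":0}]'
python3 - <<'E'
from plant import robot
import numpy as np,cv2
s=robot.get_image("scene");np.savez("pics/s5.npz",**s)
cv2.imwrite("pics/s5.png",cv2.resize(s["img"][120:400,60:360,::-1],None,fx=2,fy=2))
E
```

```text
clock: 18.58
position: [0.5238, 0.3424, 0.2038]
tcp_rot: [[0.9, 0.436, -0.002], [0.436, -0.9, -0.001], [-0.002, 0.0, -1.0]]
wrist_force: [-1.0, -0.2, -6.2]
finger_gap: 0.274
clock: 19.7
position: [0.5253, 0.3434, 0.3049]
tcp_rot: [[0.9, 0.436, 0.002], [0.436, -0.9, 0.002], [0.003, -0.0, -1.0]]
wrist_force: [-0.1, 0.8, -7.1]
finger_gap: 0.274
```

View pics/s5.png

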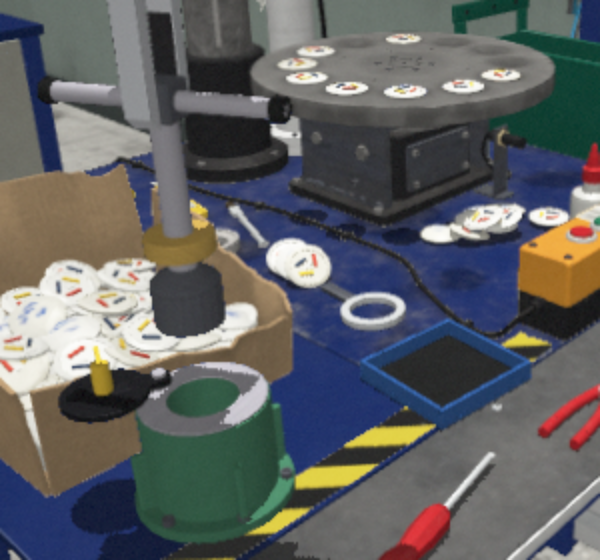

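```bash
python3 -m inch '[{"dx":-0.25,"dy":0.375,"dz":0,"wx":0,"wy":0,"wz":0},{"dx":-0.4,"dy":0.605,"dz":0,"wx":0,"wy":0,"wz":0},{"dx":-0.4,"dy":0.605,"dz":0,"wx":0,"wy":0,"wz":0},{"dx":-0.4,"dy":0.605,"dz":0,"wx":0,"wy":0,"wz":0},{"dx":-0.4,"dy":0.605,"dz":0,"wx":0,"wy":0,"wz":0},{"dx":-0.4,"dy":0.605,"dz":0,"wx":0,"wy":0,"wz":0},{"dx":-0.4,"dy":0.605,"dz":0,"wx":0,"wy":0,"wz":0},{"dx":-0.4,"dy":0.605,"dz":0,"wx":0,"wy":0,"wz":0},{"dx":-0.4,"dy":0.605,"dz":0,"wx":0,"wy":0,"wz":0},{"dx":-0.4,"dy":0.605,"dz":0,"wx":0,"wy":0,"wz":0},{"dx":-0.4,"dy":0.605,"dz":0,"wx":0,"wy":0,"wz":0},{"dx":-0.4,"dy":0.605,"dz":0,"wx":0,"wy":0,"wz":0},{"dx":-0.4,"dy":0.605,"dz":0,"wx":0,"wy":0,"wz":0},{"dx":-0.25,"dy":0.375,"dz":0,"wx":0,"wy":0,"wz":0},{"dx":0,"dy":0,"dz":0,"wx":0,"wy":0,"wz":0},{"dx":0,"dy":0,"dz":0,"wx":0,"wy":0,"wz":0}]'
python3 -m inch '[{"dx":0,"dy":0,"dz":0.4,"wx":0,"wy":0,"wz":0},{"dx":0,"dy":0,"dz":0.6,"wx":0,"wy":0,"wz":0},{"dx":0,"dy":0,"dz":0.6,"wx":0,"wy":0,"wz":0},{"dx":0,"dy":0,"dz":0.6,"wx":0,"wy":0,"wz":0},{"dx":0,"dy":0,"dz":0.6,"wx":0,"wy":0,"wz":0},{"dx":0,"dy":0,"dz":0.6,"wx":0,"wy":0,"wz":0},{"dx":0,"dy":0,"dz":0.6,"wx":0,"wy":0,"wz":0},{"dx":0,"dy":0,"dz":0,"wx":0,"wy":0,"wz":0},{"dx":0,"dy":0,"dz":0,"wx":0,"wy":0,"wz":0}]'
python3 - <<'E'
from plant import robot
import numpy as np,cv2
s=robot.get_image("scene");w=robot.get_image("wrist")
cv2.imwrite("pics/s6.png",np.hstack([cv2.resize(s["img"][120:370,200:400,::-1],(400,500)),cv2.resize(w["img"][:,:,::-1],(400,500))]))
E
```

```text
clock: 21.75
position: [0.4927, 0.1058, 0.3035]
tcp_rot: [[0.9, 0.437, 0.0], [0.437, -0.9, 0.001], [0.001, -0.001, -1.0]]
wrist_force: [0.4, -0.2, -5.3]
finger_gap: 0.274
clock: 22.88
position: [0.4929, 0.1053, 0.2036]
tcp_rot: [[0.9, 0.436, 0.0], [0.436, -0.9, 0.0], [0.0, 0.0, -1.0]]
wrist_force: [0.3, 0.1, -6.7]
finger_gap: 0.272
```

View pics/s6.png

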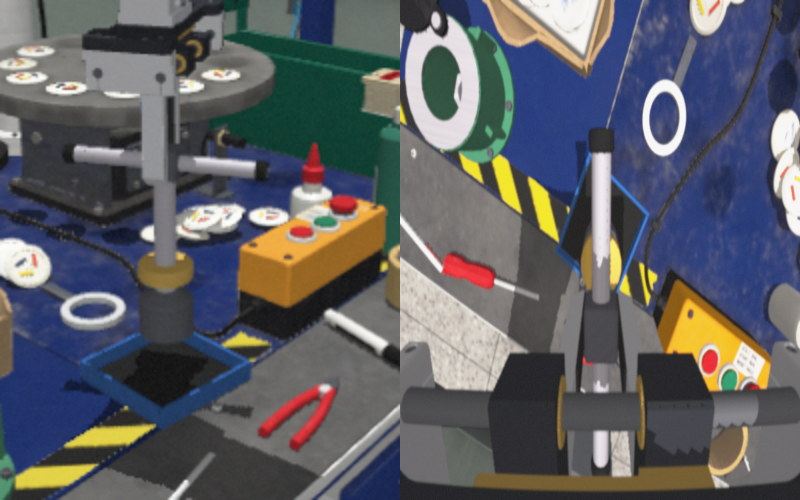

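The extension hangs upright over the tray, with the socket well inside the rim. I'll lower it slowly.

```bash
python3 -m inch '[{"dx":0,"dy":0,"dz":0.5,"wx":0,"wy":0,"wz":0},{"dx":0,"dy":0,"dz":0.5,"wx":0,"wy":0,"wz":0},{"dx":0,"dy":0,"dz":0.4,"wx":0,"wy":0,"wz":0},{"dx":0,"dy":0,"dz":0.3,"wx":0,"wy":0,"wz":0},{"dx":0,"dy":0,"dz":0.15,"wx":0,"wy":0,"wz":0},{"dx":0,"dy":0,"dz":0,"wx":0,"wy":0,"wz":0},{"dx":0,"dy":0,"dz":0,"wx":0,"wy":0,"wz":0}]'
python3 -m inch '[{"dx":0,"dy":0,"dz":0.08,"wx":0,"wy":0,"wz":0},{"dx":0,"dy":0,"dz":0.06,"wx":0,"wy":0,"wz":0},{"dx":0,"dy":0,"dz":0,"wx":0,"wy":0,"wz":0},{"dx":0,"dy":0,"dz":0,"wx":0,"wy":0,"wz":0}]'
```

```text
clock: 23.85
position: [0.4929, 0.105, 0.1575]
tcp_rot: [[0.9, 0.436, 0.001], [0.436, -0.9, 0.0], [0.001, 0.0, -1.0]]
wrist_force: [0.0, -0.4, -6.6]
finger_gap: 0.274
clock: 24.35
position: [0.4926, 0.1049, 0.1537]
tcp_rot: [[0.9, 0.436, 0.0], [0.436, -0.9, -0.0], [0.0, 0.0, -1.0]]
wrist_force: [0.9, -0.2, -5.2]
finger_gap: 0.276
```

```bash
python3 -m inch '[{"dx":0,"dy":0,"dz":0.05,"wx":0,"wy":0,"wz":0},{"dx":0,"dy":0,"dz":0.03,"wx":0,"wy":0,"wz":0},{"dx":0,"dy":0,"dz":0,"wx":0,"wy":0,"wz":0},{"dx":0,"dy":0,"dz":0,"wx":0,"wy":0,"wz":0}]'
```

```text
clock: 24.85
position: [0.493, 0.105, 0.1531]
tcp_rot: [[0.9, 0.436, 0.001], [0.436, -0.9, 0.0], [0.001, 0.0, -1.0]]
wrist_force: [-2.2, -0.4, 7.9]
finger_gap: 0.274
```

It's seated: the vertical force reversed. I'll release and go straight up.

```bash
python3 -m inch '[{"dx":0,"dy":0,"dz":-0.04,"wx":0,"wy":0,"wz":0},{"dx":0,"dy":0,"dz":0,"wx":0,"wy":0,"wz":0},{"dx":0,"dy":0,"dz":0,"wx":0,"wy":0,"wz":0},{"dx":0,"dy":0,"dz":0,"wx":0,"wy":0,"wz":0},{"dx":0,"dy":0,"dz":-0.3,"wx":0,"wy":0,"wz":0},{"dx":0,"dy":0,"dz":-0.5,"wx":0,"wy":0,"wz":0},{"dx":0,"dy":0,"dz":-0.8,"wx":0,"wy":0,"wz":0},{"dx":0,"dy":0,"dz":-1,"wx":0,"wy":0,"wz":0},{"dx":0,"dy":0,"dz":-1,"wx":0,"wy":0,"wz":0},{"dx":0,"dy":0,"dz":-1,"wx":0,"wy":0,"wz":0},{"dx":0,"dy":0,"dz":0,"wx":0,"wy":0,"wz":0},{"dx":0,"dy":0,"dz":0,"wx":0,"wy":0,"wz":0}]' 0.5
python3 - <<'E'
from plant import robot
import numpy as np,cv2
s=robot.get_image("scene");w=robot.get_image("wrist");np.savez("pics/w7.npz",**w)
cv2.imwrite("pics/s7.png",np.hstack([cv2.resize(s["img"][120:370,200:400,::-1],(400,500)),cv2.resize(w["img"][:,:,::-1],(400,500))]))
E
```

```text
clock: 26.35
position: [0.4921, 0.1048, 0.2674]
tcp_rot: [[0.9, 0.436, -0.001], [0.436, -0.9, -0.0], [-0.001, -0.0, -1.0]]
wrist_force: [-0.2, -0.1, 0.5]
finger_gap: 0.502
```

View pics/s7.png

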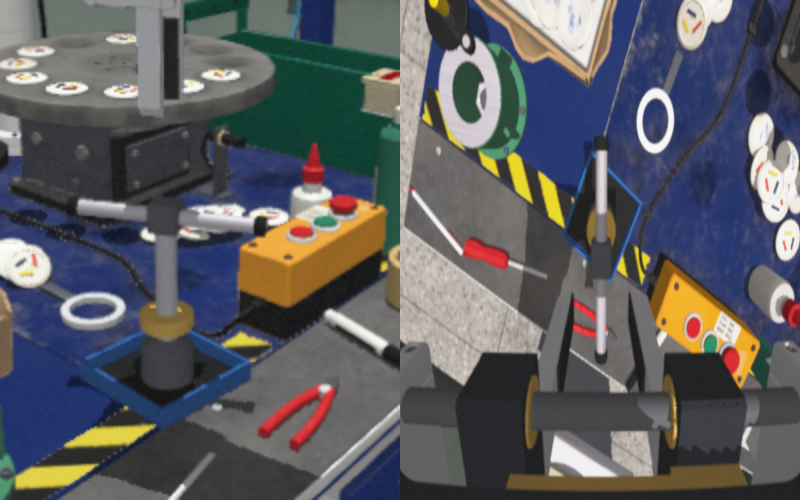

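The extension stands upright in the tray, released. Next I'll move above the cover's post and refine its position by colour mask.

```bash
python3 -m inch '[{"dx":0.803,"dy":-0.897,"dz":0,"wx":0,"wy":0,"wz":0},{"dx":0.803,"dy":-0.897,"dz":0,"wx":0,"wy":0,"wz":0},{"dx":0.803,"dy":-0.897,"dz":0,"wx":0,"wy":0,"wz":0},{"dx":0.803,"dy":-0.897,"dz":0,"wx":0,"wy":0,"wz":0},{"dx":0.803,"dy":-0.897,"dz":0,"wx":0,"wy":0,"wz":0},{"dx":0.803,"dy":-0.897,"dz":0,"wx":0,"wy":0,"wz":0},{"dx":0.803,"dy":-0.897,"dz":0,"wx":0,"wy":0,"wz":0},{"dx":0.803,"dy":-0.897,"dz":0,"wx":0,"wy":0,"wz":0},{"dx":0.803,"dy":-0.897,"dz":0,"wx":0,"wy":0,"wz":0},{"dx":0.803,"dy":-0.897,"dz":0,"wx":0,"wy":0,"wz":0},{"dx":0,"dy":0,"dz":0,"wx":0,"wy":0,"wz":0.86},{"dx":0,"dy":0,"dz":0,"wx":0,"wy":0,"wz":0.86},{"dx":0,"dy":0,"dz":0,"wx":0,"wy":0,"wz":0.87},{"dx":0,"dy":0,"dz":0,"wx":0,"wy":0,"wz":0},{"dx":0,"dy":0,"dz":0,"wx":0,"wy":0,"wz":0}]' 0.68
python3 - <<'E'
from plant import robot
from h import *
o=robot.get_obs();print(o["joint_positions"].round(2))
for n in("wrist","top"):
    d=robot.get_image(n);np.savez(f"pics/{n}8.npz",**d)
    h=cv2.cvtColor(d["img"],cv2.COLOR_RGB2HSV)
    m=cv2.inRange(h,(22,150,120),(34,255,255))
    k,l,st,c=cv2.connectedComponentsWithStats(m)
    for i in range(1,k):
        if st[i,4]>8:
            P=onz(d,c[i],.115)
            if .5<P[0]<.65 and .33<P[1]<.46: print(n,c[i].round(1),st[i],P.round(4))
E
```

```text
clock: 28.32
position: [0.5753, 0.3941, 0.267]
tcp_rot: [[1.0, 0.001, -0.001], [0.001, -1.0, -0.001], [-0.001, 0.001, -1.0]]
wrist_force: [-0.2, 0.5, -0.8]
finger_gap: 0.318
[-0.72  0.66  0.15  1.29 -0.1   1.21 -2.13]
wrist [322.6 230.3] [316 222  14  17 178] [0.5759 0.394  0.115 ]
wrist [304.9 287.7] [276 273  55  30 780] [0.5173 0.4115 0.115 ]
```

```bash
python3 -m inch '[{"dx":0,"dy":0,"dz":1,"wx":0,"wy":0,"wz":0},{"dx":0,"dy":0,"dz":1,"wx":0,"wy":0,"wz":0},{"dx":0,"dy":0,"dz":1,"wx":0,"wy":0,"wz":0},{"dx":0,"dy":0,"dz":1,"wx":0,"wy":0,"wz":0},{"dx":0,"dy":0,"dz":1,"wx":0,"wy":0,"wz":0},{"dx":0,"dy":0,"dz":0.6,"wx":0,"wy":0,"wz":0},{"dx":0,"dy":0,"dz":0,"wx":0,"wy":0,"wz":0}]'
python3 -m inch '[{"dx":0,"dy":0,"dz":0.4,"wx":0,"wy":0,"wz":0},{"dx":0,"dy":0,"dz":0.4,"wx":0,"wy":0,"wz":0},{"dx":0,"dy":0,"dz":0,"wx":0,"wy":0,"wz":0},{"dx":0,"dy":0,"dz":0,"wx":0,"wy":0,"wz":0}]'
python3 -m inch '[{"dx":0,"dy":0,"dz":0,"wx":0,"wy":0,"wz":0},{"dx":0,"dy":0,"dz":0,"wx":0,"wy":0,"wz":0},{"dx":0,"dy":0,"dz":0,"wx":0,"wy":0,"wz":0},{"dx":0,"dy":0,"dz":0,"wx":0,"wy":0,"wz":0}]' 1 15
```

```text
clock: 29.3
position: [0.575, 0.3938, 0.1267]
tcp_rot: [[1.0, -0.001, -0.002], [-0.001, -1.0, -0.001], [-0.002, 0.001, -1.0]]
wrist_force: [-1.2, 0.3, 0.2]
finger_gap: 0.319
clock: 29.8
position: [0.5757, 0.3943, 0.108]
tcp_rot: [[1.0, -0.001, 0.0], [-0.001, -1.0, 0.0], [0.0, -0.0, -1.0]]
wrist_force: [0.6, 0.5, 0.6]
finger_gap: 0.32
clock: 30.3
position: [0.5756, 0.393, 0.108]
tcp_rot: [[1.0, -0.002, -0.0], [-0.002, -1.0, -0.002], [-0.0, 0.002, -1.0]]
wrist_force: [-1.5, -3.9, 4.0]
finger_gap: 0.143
```

```bash
python3 -m inch '[{"dx":-0.284,"dy":-0.071,"dz":0,"wx":0,"wy":0,"wz":0},{"dx":-0.292,"dy":-0.019,"dz":0,"wx":0,"wy":0,"wz":0},{"dx":-0.291,"dy":0.033,"dz":0,"wx":0,"wy":0,"wz":0},{"dx":-0.281,"dy":0.084,"dz":0,"wx":0,"wy":0,"wz":0},{"dx":0,"dy":0,"dz":0,"wx":0,"wy":0,"wz":0}]'
python3 -m inch '[{"dx":-0.262,"dy":0.132,"dz":0,"wx":0,"wy":0,"wz":0},{"dx":-0.234,"dy":0.176,"dz":0,"wx":0,"wy":0,"wz":0},{"dx":-0.199,"dy":0.215,"dz":0,"wx":0,"wy":0,"wz":0},{"dx":-0.158,"dy":0.247,"dz":0,"wx":0,"wy":0,"wz":0},{"dx":0,"dy":0,"dz":0,"wx":0,"wy":0,"wz":0}]'
```

```text
clock: 30.92
position: [0.5486, 0.3933, 0.1081]
tcp_rot: [[1.0, -0.001, 0.004], [-0.001, -1.0, 0.0], [0.004, -0.0, -1.0]]
wrist_force: [4.1, -2.1, -0.2]
finger_gap: 0.142
clock: 31.55
position: [0.5223, 0.3781, 0.108]
tcp_rot: [[1.0, 0.001, -0.003], [0.001, -1.0, 0.005], [-0.003, -0.005, -1.0]]
wrist_force: [-1.6, 3.6, 1.4]
finger_gap: 0.139
```

```bash
python3 -m inch '[{"dx":0.04,"dy":0.25,"dz":0,"wx":0,"wy":0,"wz":0},{"dx":0.04,"dy":0.286,"dz":0,"wx":0,"wy":0,"wz":0},{"dx":0.05,"dy":0.29,"dz":0,"wx":0,"wy":0,"wz":0},{"dx":0.04,"dy":0.29,"dz":0,"wx":0,"wy":0,"wz":0},{"dx":0,"dy":0,"dz":0,"wx":0,"wy":0,"wz":0}]'
python3 -m inch '[{"dx":0.02,"dy":0.15,"dz":0,"wx":0,"wy":0,"wz":0},{"dx":0,"dy":0,"dz":0,"wx":0,"wy":0,"wz":0}]'
```

```text
clock: 32.17
position: [0.5191, 0.3476, 0.1075]
tcp_rot: [[1.0, 0.002, -0.018], [0.002, -1.0, -0.002], [-0.018, 0.002, -1.0]]
wrist_force: [-15.0, -0.3, 13.8]
finger_gap: 0.143
clock: 32.42
position: [0.5209, 0.3426, 0.1075]
tcp_rot: [[1.0, 0.001, -0.016], [0.001, -1.0, -0.003], [-0.016, 0.003, -1.0]]
wrist_force: [-14.4, -2.2, 13.4]
finger_gap: 0.143
```

```bash
python3 -m inch '[{"dx":-0.15,"dy":0.06,"dz":0,"wx":0,"wy":0,"wz":0},{"dx":0,"dy":0.06,"dz":0,"wx":0,"wy":0,"wz":0},{"dx":0,"dy":0,"dz":0,"wx":0,"wy":0,"wz":0}]'
python3 -m inch '[{"dx":0,"dy":0.08,"dz":0,"wx":0,"wy":0,"wz":0},{"dx":0,"dy":0.08,"dz":0,"wx":0,"wy":0,"wz":0},{"dx":0,"dy":0,"dz":0,"wx":0,"wy":0,"wz":0}]'
```

```text
clock: 32.8
position: [0.521, 0.342, 0.1076]
tcp_rot: [[1.0, 0.001, -0.009], [0.001, -1.0, 0.001], [-0.009, -0.001, -1.0]]
wrist_force: [-6.5, 3.5, 5.7]
finger_gap: 0.141
clock: 33.17
position: [0.521, 0.3419, 0.1076]
tcp_rot: [[1.0, 0.003, -0.007], [0.003, -1.0, 0.007], [-0.007, -0.007, -1.0]]
wrist_force: [-5.4, 9.1, 1.2]
finger_gap: 0.146
```

```bash
python3 -m inch '[{"dx":0,"dy":0,"dz":0,"wx":0,"wy":0,"wz":0},{"dx":0,"dy":0,"dz":0,"wx":0,"wy":0,"wz":0},{"dx":0,"dy":-0.1,"dz":0,"wx":0,"wy":0,"wz":0},{"dx":0,"dy":-0.1,"dz":0,"wx":0,"wy":0,"wz":0},{"dx":0,"dy":0,"dz":0,"wx":0,"wy":0,"wz":0}]' 0.6
python3 -m inch '[{"dx":0,"dy":0,"dz":-0.5,"wx":0,"wy":0,"wz":0},{"dx":0,"dy":0,"dz":-1,"wx":0,"wy":0,"wz":0},{"dx":0,"dy":0,"dz":-1,"wx":0,"wy":0,"wz":0},{"dx":0,"dy":0,"dz":-1,"wx":0,"wy":0,"wz":0},{"dx":0,"dy":0,"dz":-1,"wx":0,"wy":0,"wz":0},{"dx":0,"dy":0,"dz":-1,"wx":0,"wy":0,"wz":0},{"dx":0,"dy":0,"dz":0,"wx":0,"wy":0,"wz":0},{"dx":0,"dy":0,"dz":0,"wx":0,"wy":0,"wz":0}]'
python3 - <<'E'
from plant import robot
from h import *
s=robot.get_image("scene");w=robot.get_image("wrist");np.savez("pics/w9.npz",**w);np.savez("pics/s9.npz",**s)
for d in (w,s):
    m=cv2.inRange(cv2.cvtColor(d["img"],cv2.COLOR_RGB2HSV),(22,150,120),(34,255,255))
    k,l,st,c=cv2.connectedComponentsWithStats(m)
    for i in range(1,k):
        P=onz(d,c[i],.112)
        if st[i,4]>20 and abs(P[0]-.53)<.06 and abs(P[1]-.35)<.06: print(c[i].round(1),st[i],P.round(4))
cv2.imwrite("pics/s9.png",np.hstack([cv2.resize(s["img"][180:400,80:330,::-1],(400,352)),cv2.resize(w["img"][:360,:,::-1],(400,352))]))
E
```

```text
clock: 33.8
position: [0.5265, 0.3408, 0.1077]
tcp_rot: [[1.0, -0.001, -0.0], [-0.001, -1.0, -0.0], [-0.0, 0.0, -1.0]]
wrist_force: [0.2, 0.5, -0.6]
finger_gap: 0.402
clock: 34.8
position: [0.526, 0.3403, 0.2447]
tcp_rot: [[1.0, -0.001, -0.001], [-0.001, -1.0, -0.001], [-0.001, 0.001, -1.0]]
wrist_force: [-0.5, -0.6, 0.0]
finger_gap: 0.404
[319.2 238.1] [312 229  15  19 213] [0.5238 0.3432 0.112 ]
[258.9 257.3] [228 242  61  32 995] [0.5059 0.3983 0.112 ]
[159.2 306.6] [154 298  11  18 150] [0.5197 0.3432 0.112 ]
```

View pics/s9.png

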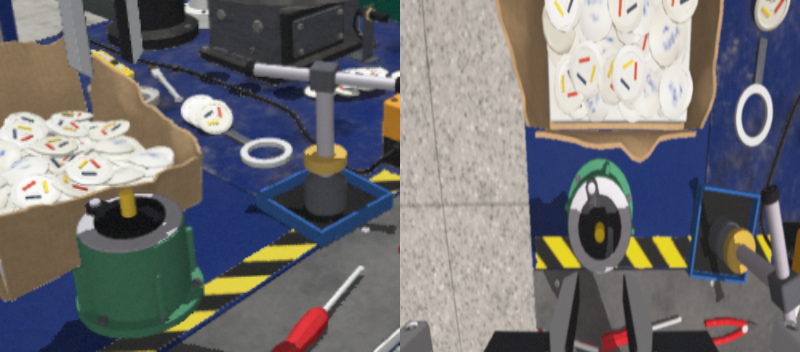

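```bash
python3 -c "
from plant import robot
print(robot.finish_job())"
```

```text
the job is handed in; nothing more can be done
None
```

The job is done and handed in: I tightened the nut, stood the extension in the tray and shut the dust cover. The last move ended at 34.8 s of the allowed 69 s.

- **Nut:** I pushed the cross bar clockwise with the fingers around it until it stopped. The bar turned about 97°, and the push rose to about 19 N at 62 mm (about 1.2 N m) with almost no further movement.
- **Extension:** I gripped it by the hub, lifted it straight out and set it down in the tray until the vertical force reversed, then released it. The last pictures show it standing upright inside the tray.
- **Dust cover:** I swung it by its post until it stopped, at about 9 N with no movement. The last wrist picture puts the post at (0.524, 0.343), about 1 mm from the bore axis at (0.5245, 0.343).
- **Bystanders:** I never worked near the loose items, and none looked moved in the pictures I viewed, but I did not measure their positions again.

**Checks that disagreed:**
- The first attempt to match the tray's corners between two views failed, because I had paired the wrong corners. I then found the tray by colour mask in the top and wrist views, and those agreed within 2 mm.
- The gripper strayed about 5 mm off the arc while swinging the cover. The wrist force reached about 20 N (15 N sideways, 14 N vertical) before I eased it off, well under the 120 N limit.

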